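# Clamp a hazel whistle with the sunken knob

### The arm

A 6-joint arm with a two-finger parallel gripper is mounted at the origin on the work surface. World frame = base frame: x ahead of the robot, y to its left, z up, the work surface at z = 0. Lengths are in m, angles in degrees, forces in N, time in s.
With the tool pointing down it reaches from about 0.35 to 0.875 m from the base axis. Payload 4.2 kg.
Tool frame: the origin (TCP) lies at the very end of the fingers, on their centre line; the grasp point (between the pads) lies 19 mm behind it; z points along the fingers, y is the line along which they close (so a half turn about z gives the same grasp; the last joint's range is limited). The gripper opens to 87 mm and grips with 3 to 60 N. Pads are 19 mm wide; open, the fingers measure 117 mm over their backs; the gripper's body (75 mm by 190 mm) begins 51 mm behind the grasp point.
Start: joints at [82.999, 22.042, 0.453, 0, -68.411, -14.817], TCP at [0.232, 0.58, 0.223] pointing down, gripper open.
Joint ranges: [-179.83, 179.83], [-69.29, 118.12], [-61.27, 80.66], [-181.25, 117.63], [-171.15, -9.14], [-177.46, 177.46]. Speed limits (degrees/s): [159.86, 159.86, 180, 180, 180, 180].

### API

Orientations are given as a 3x3 rotation matrix whose columns are the frame's x, y, z axes.
In Python, from station import * gives the robot as it stands.
- The arm moves only by the shell command python3 -m pendant 'ROWS'. ROWS is JSON, a list of rows, each an object of numbers: "x", "y", "z": the shift along the world's x, y, z normalised to -1 to 1, where 1 is 250 mm; "rx", "ry", "rz": the turn, a rotation vector about the world's x, y, z normalised to -1 to 1, where 1 is 180 degrees; "claw": the opening, from 0 (shut) to 1 (fully open). A call has exactly 8 rows; each row is the pose to reach, as a shift and turn from the pose commanded when the call began, turning the shorter way round; what a row does not reach only later rows make up. A row lasts 1/8 s, in which the tool goes at most 62.5 mm and 10.7 degrees, less where a joint would pass 70% of its speed; a pose out of reach is approached as far as the arm can. A call with a number of a shift or a turn outside -1 to 1 is refused whole. A call with a gripper value outside its range is refused whole. The fingers move at their own pace and stop on an object; the grip force is fixed at half the most. Time passes only in rows, so rows that repeat a pose let the fingers close, or fill a call up. It gives the time, the measured TCP pose, the force, the opening and the grip force at its end, in the units of the state.
- sense(): the state, without advancing time (a new reading comes with each control period).
- capture(name): name is "scene" or "top" or "wrist"; returns a dict with "color" (400x640x3 uint8, red, green, blue), "mtx" (3x3 intrinsics, pixels), "world_to_cam" (4x4, takes a point from world to camera coordinates). Camera axes: x right, y up, looking along -z (the intrinsics and any distortion apply to the point x, -y, -z); pixel columns grow to the right and rows downward; lengths in m; the calibration is good to about 2 mm. A picture is of the moment at which its call begins. There is no depth.
- finish_job(): hands the job in; it is judged then, once.
Trained networks look in a picture, given as the dict that the camera call returned (one of the last four; its "shot" number tells which), for a name from the list of things; names that differ only in an ending like _2 or _b are one class to them, and where a whole thing is asked for, a point or a joint stands for the part that bears it (a point fixed in the world has none). Each returns a list of dicts, best first, with "conf" (0 to 1); they miss things now and then, are a little off and sometimes report something else, mostly with a low value. They report only what shows in the picture. A call takes as long as a camera call. They do not tell look-alikes from the thing itself.
- search_frame(picture, label): "centre" ([column, row] in pixels, amid what is visible of it).
- regions_of(picture, label): "region" (400x640 bool, what is visible of it) and "centre" ([column, row] in pixels, amid what is visible of it).
The state is a dict: "time_s": time; "joints": joint angles; "joint_velocities": joint speeds; "effort": joint torques, N m; "tcp_pos": TCP position; "ee_rot": TCP orientation; "wrist_force": force on the tool from outside, world axes, zero at the start; "moment": the same for the moment, N m; "gripper_width": opening from 0.0 (shut) to 1.0 (fully open); "gripper_force": force on a finger pad.
Only numpy, scipy, OpenCV 4.12 (cv2) and the standard library are available. Lean on these libraries where they do the work, as an engineer would, in place of code of your own. Each camera call takes 0.05 s, during which the arm holds its last target. There are 200 camera calls.

### The job

Lay the hazel whistle with the red bands flat across the bed of the birch engraving clamp, between its open cork jaws and its brass fence, and let go of it. Then turn the small black knob sunk in the well clockwise, feeling for the resistance, until the jaws hold the whistle snugly against the fence with about 10 N, never crushing the whistle (20 N cracks it) nor leaning hard on the metal well. Take the hand away with the clamp tight, and leave the other whistles, the clay pig, the bell and the coin tray where they are.

Things in the scene. Friction and masses are not known exactly. Their poses are not given: they have to be found in the camera images.
- whistle_mid (a point): centre (half-way up) of the red-banded pale hazel whistle to be clamped: 160 mm long, 24 mm thick, 32 to 63 g, planed flat underneath (17 mm wide) so it does not roll; x axis along the stick, z up. It lies on the counter in a row with two darker plain whistles, in any of the three places, with at least 30 mm free beside its middle.
- whistle: the same red-banded whistle; origin on its underside, 12 mm below its centre
- block: the clamp: fixed birch block 200 (its x) x 170 (y) x 50 mm high, origin at the centre of its underside. Well and knob: axis at x = -48 mm, y = 0. Beyond it the bed, between two cork pads (near side) and the brass fence, two posts with flat faces at x = 56 to 64 mm, re-set daily. Pads and posts cover |y| = 44 to 72 mm, rise 25 mm above the bed; the middle 88 mm is free for fingers.
- bed (a point): centre of the bed on the block's top (block x = 39.5 mm, y = 0, 50 mm above the counter); axes as the block's. The whistle belongs here flat side down, its length along y, either end first, its centre within 18 mm of this point along y. The gap between pads and fence is 33 to 44 mm at the start; this point is at least 16 mm from either.
- well: aluminium cup lining the round well: inner diameter 72 mm, mouth 50.5 mm and inner floor 16 mm above the counter; origin on the knob's axis 14 mm above the counter. Fingers must be partly closed to enter (an opening of about 26 mm suits). More than 20 N on it is too much.
- knob_top (a point): centre of the knob's top, on its vertical turning axis, 44 mm above the counter (6 mm below the well's mouth). The knob is a black upright bar 26 mm long, 10 mm thick, 22 mm tall, its underside 6 mm above the well's floor; its length is this point's x axis, so it is pinched across the y axis. White mark near one end.
- knob (a joint): knob angle in rad, growing clockwise from above, 0 to 4.2, at the start 0 to 0.4; at 0 its length is along the block's x axis. It stays where left. Moves the jaws 8 mm per rad towards the fence. A firm hold comes 1.3 to 2.8 rad from the start, depending on the fence: regrip. Free turning takes about 0.22 N m. See jaw.
- jaw: sliding carriage of the cork pads; origin on the block's top midway between the pads, level with their unpressed faces: block x = 20 mm at knob angle 0. The pads are sprung, 5 N per mm: once the whistle is caught on the fence, the squeeze climbs 40 N and the turning torque 0.32 N m per rad, so 10 N comes 0.25 rad later, at 0.08 N m above free turning.
- pig: chipped blue clay pig whistle, about 95 mm long, 65 mm tall, loose; leave alone
- bell: brass push-button desk bell, 84 mm across, 54 mm tall, loose; leave alone
- tray: aluminium coin tray 150 x 100 x 22 mm, loose; leave alone
- plain_a: dark plain whistle, same shape as the banded one, origin on its underside; leave alone
- plain_b: dark plain whistle, same shape as the banded one, origin on its underside; leave alone
Mind the look-alikes: they are no part of the job. Leave any pink look-alike of the whistle alone.

How it is judged (in metres and radians):
On the way, in this order (a step that is already met when the one before it is completed fails the run):
1. the banded whistle lies flat in the bed, lengthwise between jaws and fence, let go and not yet squeezed (x of whistle_mid in the frame of bed between -0.022 and 0.022 m and y of whistle_mid in the frame of bed between -0.018 and 0.018 m and z of whistle_mid in the frame of bed between 0.008 and 0.018 m and angle between the x axis of whistle_mid and the y axis of bed, either way round below 0.2 rad and angle between whistle_mid's own z axis and vertical below 0.2 rad and contact force between the fingers and whistle below 0.3 N and contact force between jaw and whistle below 4 N), for 0.2 s.
2. the jaws squeeze the whistle with more than 5 N (contact force between jaw and whistle above 5 N), for 0.3 s.
At the end, for the whole second after the job is handed in: The banded whistle lies flat and at rest in the bed, its length along the block's y axis within 0.2 rad, its centre within 18 mm of the bed's centre along y, 22 mm along x and 8 to 18 mm above it, and the jaws press it against the fence with 5 to 20 N; the robot touches nothing (x of whistle_mid in the frame of bed between -0.022 and 0.022 m and y of whistle_mid in the frame of bed between -0.018 and 0.018 m and z of whistle_mid in the frame of bed between 0.008 and 0.018 m and angle between the x axis of whistle_mid and the y axis of bed, either way round below 0.2 rad and angle between whistle_mid's own z axis and vertical below 0.2 rad and contact force between jaw and whistle between 5 and 20 N and linear speed of whistle below 0.02 m/s).
It fails at once if the jaws crush the whistle (more than 20 N) (contact force between jaw and whistle above 20 N).
It fails at once if the fingers press on the well with more than 20 N (contact force between the fingers and well above 20 N).
It fails at once if the pig, the bell or the coin tray is moved more than 20 mm (distance of any of pig, bell, tray from where it was at the start of the episode above 0.02 m).
It fails at once if a plain whistle is moved more than 20 mm (distance of any of plain_a, plain_b from where it was at the start of the episode above 0.02 m).
It also fails if it takes over 72 s, if anything falls off the work surface, if the arm or the gripper's body presses on something with over 40 N, if the wrist force passes 120 N, or if a joint passes its speed limit or range.

## Working session

There is one attempt and no reset: what is moved stays moved. The work goes in short steps, Python scripts to look and compute and a shell command to move; the robot and the scene stay as the last step left them, time stands still between calls to the robot, and variables do not carry over. Pictures are saved under pics/ and viewed, at most 10 in all, crops included, and the job is handed in when it is done.

```bash
mkdir -p pics; ls
cat > h.py <<'E'
from station import *
import numpy as np, cv2
def save(p,name,box=None,s=1):
    im=p["color"][...,::-1]
    if box: im=im[box[1]:box[3],box[0]:box[2]]
    cv2.imwrite("pics/"+name,cv2.resize(im,None,fx=s,fy=s,interpolation=cv2.INTER_CUBIC))
def proj(p,X):
    X=np.atleast_2d(X); c=(p["world_to_cam"]@np.c_[X,np.ones(len(X))].T).T[:,:3]
    q=c*[1,-1,-1]; u=(p["mtx"]@q.T).T; return u[:,:2]/u[:,2:]
def unproj(p,uv,z):
    uv=np.atleast_2d(uv).astype(float); W=np.linalg.inv(p["world_to_cam"])
    d=(np.linalg.inv(p["mtx"])@np.c_[uv,np.ones(len(uv))].T).T*[1,-1,-1]
    d=d@W[:3,:3].T; o=W[:3,3]; return o+d*((z-o[2])/d[:,2])[:,None]
E
python3 - <<'E'
from h import *
for n in ("top","scene"):
    p=capture(n); save(p,n+"1.png"); print(n,p.keys(),p["mtx"].tolist(),np.linalg.inv(p["world_to_cam"])[:3].round(3).tolist())
    for l in ("whistle","plain_a","block","well","knob_top","jaw","pig","bell","tray"):
        for r in search_frame(p,l)[:3]: print(l,np.round(r["centre"],1),round(r["conf"],2),unproj(p,r["centre"],{"block":.05,"jaw":.06,"knob_top":.044}.get(l,.012))[0].round(3))
print(sense())
E
```

```text
pics
top dict_keys(['color', 'mtx', 'world_to_cam', 'shot']) [[401.0435772572468, 0.0, 322.8289266675463], [0.0, 401.0435772572468, 198.90875999858457], [0.0, 0.0, 1.0]] [[-0.0, 0.985, -0.17, 0.304], [-1.0, -0.001, -0.005, -0.03], [-0.005, 0.17, 0.985, 1.248]]
whistle [251.7 274.4] 0.89 [0.285 0.191 0.012]
whistle [262.9 211.4] 0.84 [0.478 0.162 0.012]
whistle [345.2 259.9] 0.71 [ 0.328 -0.093  0.012]
plain_a [208.8 207.3] 0.68 [0.491 0.331 0.012]
plain_a [237.7 204.2] 0.6 [0.5   0.241 0.012]
block [332.7 182.5] 0.63 [ 0.561 -0.055  0.05 ]
block [432.  195.8] 0.25 [ 0.52  -0.356  0.05 ]
well [335.7 194.1] 0.61 [ 0.532 -0.065  0.012]
well [332.  181.7] 0.38 [ 0.572 -0.054  0.012]
jaw [319.  177.4] 0.51 [ 0.575 -0.013  0.06 ]
pig [281.1 120. ] 0.53 [0.776 0.11  0.012]
bell [434.6 195.2] 0.94 [ 0.528 -0.374  0.012]
tray [205.9 146.4] 0.73 [0.688 0.35  0.012]
scene dict_keys(['color', 'mtx', 'world_to_cam', 'shot']) [[476.3742225875069, 0.0, 316.9833668850246], [0.0, 476.3742225875069, 194.7607617039394], [0.0, 0.0, 1.0]] [[-0.75, -0.466, 0.47, 1.053], [0.662, -0.511, 0.549, 0.587], [-0.
[... 752 characters left out ...]
4111568e+01, -1.48188882e+01]), 'joint_velocities': array([ 0.01695076, -0.05940666, -0.01707867,  0.03846865,  0.04226928,
        0.00116273]), 'effort': array([-1.74375987e-04, -3.90476596e+01,  1.87626082e+01,  4.22475323e+00,
        1.54871150e-02, -1.00575471e-05]), 'tcp_pos': array([0.23227242, 0.58021367, 0.22255916]), 'ee_rot': array([[ 9.28348774e-01, -3.71710310e-01,  1.38084401e-05],
       [-3.71710310e-01, -9.28348774e-01,  5.02040271e-06],
       [ 1.09529130e-05, -9.79342424e-06, -1.00000000e+00]]), 'wrist_force': array([ 0.16787632, -0.69123435, -0.66723041]), 'moment': array([-0.01133116,  0.00989236, -0.02285107]), 'gripper_force': 0.0, 'gripper_width': 1.002400854904221}
```

View pictures.

View pics/top1.png

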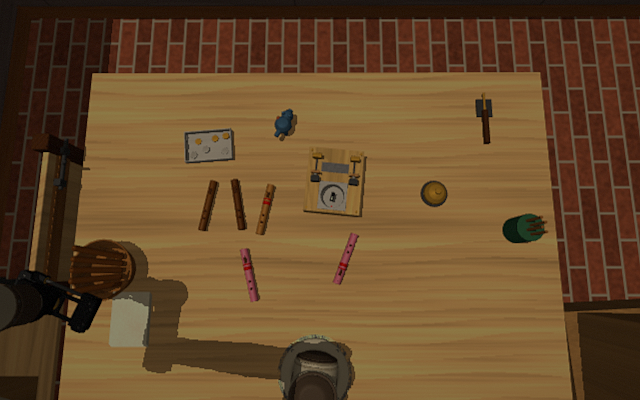

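View pics/scene1.png

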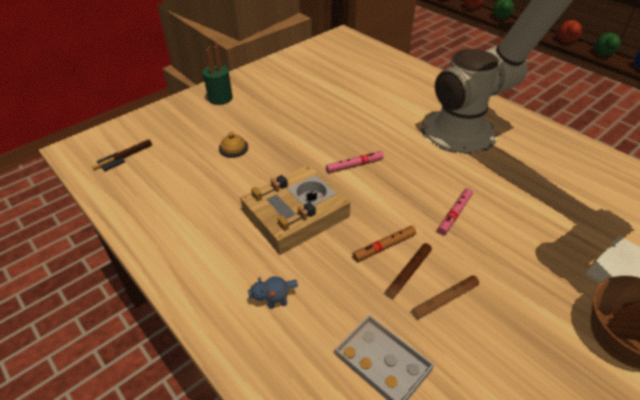

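Top view: red-banded tan whistle at about (265,209). Pink look-alikes are at (250,274) and (345,259), and dark plain ones at (208,205) and (238,204). Only (265,209) is hazel with red bands in the row of three. The block is at (335,182) with the well to the near side (333,196); scene view agrees (banded at (385,243)). I'll confirm in a crop.

Run:
```python
from h import *
for n in ("top","scene"):
    p=capture(n)
    if n=="top": save(p,"crop1.png",(195,135,385,250),4)
    for l,z in (("whistle",.014),("plain_a",.014),("block",.05),("knob_top",.044)):
        for r in regions_of(p,l)[:5]:
            v,u=np.nonzero(r["region"]); X=unproj(p,np.c_[u,v],z)[:,:2]; c=X.mean(0); w,V=np.linalg.eigh(np.cov((X-c).T)); a=V[:,1]
            (rc,rs,ra)=cv2.minAreaRect(X.astype(np.float32)*1000)
            print(n,l,round(r["conf"],2),len(u),c.round(4),"ang",round(np.degrees(np.arctan2(a[1],a[0]))%180,1),"rect",np.round(rc,1),np.round(rs,1),round(ra,1),"col",p["color"][r["region"]].mean(0).round())
```

```text
top whistle 0.97 369 [ 0.332  -0.0903] ang 159.1 rect [334.7 -92. ] [ 23.2 159.1] 68.4 col [123.  56.  58.]
top whistle 0.88 449 [0.2874 0.201 ] ang 13.7 rect [286.8 200.1] [163.   26.8] 14.1 col [116.  55.  55.]
top whistle 0.81 376 [0.4866 0.1568] ang 167.9 rect [487.3 156.5] [ 23.7 159.6] 78.2 col [99. 56. 21.]
top plain_a 0.72 380 [0.5024 0.2418] ang 10.6 rect [503.2 241.8] [159.5  24.2] 10.6 col [58. 30. 10.]
top block 0.93 3669 [ 0.5661 -0.0566] ang 174.9 rect [568.2 -56.6] [169.7 208.7] 84.3 col [114.  90.  55.]
scene whistle 0.89 592 [0.292  0.2004] ang 14.1 rect [288.  199.7] [183.4  28.5] 14.4 col [165.  81.  78.]
scene whistle 0.79 510 [ 0.336  -0.0922] ang 159.7 rect [335.6 -92.6] [ 38.5 166.4] 68.3 col [168.  81.  82.]
scene whistle 0.58 765 [0.4898 0.1554] ang 168.6 rect [486.6 156.1] [ 30.8 170.6] 78.1 col [138.  80.  39.]
scene plain_a 0.87 721 [0.5062 0.2412] ang 11.0 rect [503.4 240.4] [172.4  25.4] 11.4 col [87. 50. 26.]
scene plain_a 0.7 958 [0.5043 0.335 ] ang 169.3 rect [501. 337.] [ 31.  172.4] 78.6 col [117.  76.  42.]
scene block 0.96 5822 [ 0.5869 -0.0384] ang 20.6 rect [580.3 -46. ] [215.2 220.6] 84.1 col [135. 104.  64.]
```

View pics/crop1.png

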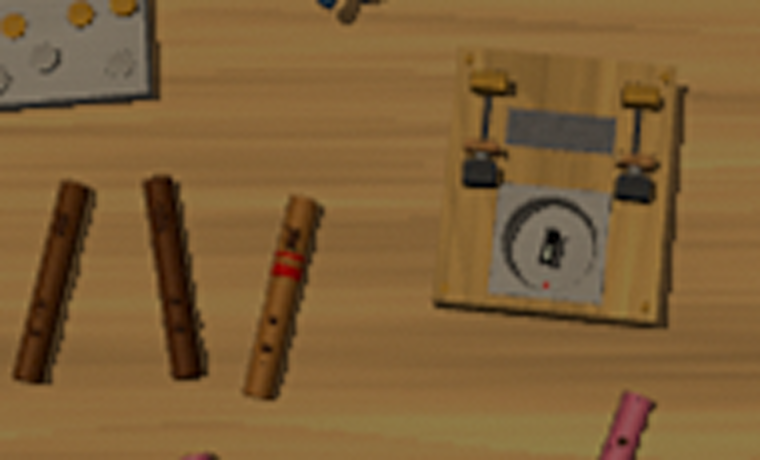

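The crop confirms it: tan with a red band at (290,265); the two dark ones beside it are plain. Measured centre (0.487, 0.156), axis at 168°. Block centre about (0.567,-0.057), x axis at −5.7°. Moving over the whistle.

```bash
python3 -m pendant '[{"x":0.3,"y":-0.5,"rz":0.05,"claw":1},{"x":0.6,"y":-1,"rz":0.055,"claw":1},{"x":0.6,"y":-1,"rz":0.055,"claw":1},{"x":0.6,"y":-1,"rz":0.055,"claw":1},{"x":0.6,"y":-1,"rz":0.055,"claw":1},{"x":0.6,"y":-1,"rz":0.055,"claw":1},{"x":0.6,"y":-1,"rz":0.055,"claw":1},{"x":0.6,"y":-1,"rz":0.055,"claw":1}]'
python3 -m pendant '[{"x":0.42,"y":-0.7,"claw":1},{"x":0.42,"y":-0.7,"claw":1},{"x":0.42,"y":-0.7,"claw":1},{"x":0.42,"y":-0.7,"claw":1},{"x":0.42,"y":-0.7,"claw":1},{"x":0.42,"y":-0.7,"claw":1},{"x":0.42,"y":-0.7,"claw":1},{"x":0.42,"y":-0.7,"claw":1}]'
cat >> h.py <<'E'
def rects(p,l,z,n=5):
    for r in regions_of(p,l)[:n]:
        v,u=np.nonzero(r["region"]); X=unproj(p,np.c_[u,v],z)[:,:2]
        (rc,rs,ra)=cv2.minAreaRect(X.astype(np.float32)*1000)
        print(l,round(r["conf"],2),np.round(r["centre"]),len(u),"mean",X.mean(0).round(4),"rect",np.round(rc,1),np.round(rs,1),round(ra,1),"col",p["color"][r["region"]].mean(0).round())
E
python3 - <<'E'
from h import *
p=capture("wrist"); save(p,"w1.png"); print(np.linalg.inv(p["world_to_cam"])[:3].round(3).tolist())
rects(p,"whistle",.012); rects(p,"block",.05)
s=sense(); print(s["tcp_pos"],s["ee_rot"].round(3).tolist(),s["joints"].round(1))
E
```

```text
[[-0.372, 0.888, 0.269, 0.306], [-0.928, -0.356, -0.107, 0.551], [0.0, -0.29, 0.957, 0.384]]
whistle 0.81 [635.  12.] 370 mean [0.2663 0.207 ] rect [262.6 204.1] [46.  13.6] 13.6 col [160.  91.  96.]
[0.23228137 0.58021214 0.22253174] [[0.928, -0.372, 0.0], [-0.372, -0.928, -0.0], [0.0, 0.0, -1.0]] [ 83.   22.    0.5   0.  -68.4 -14.8]$[0]: bad value
$[0]: bad value
```

View pics/w1.png

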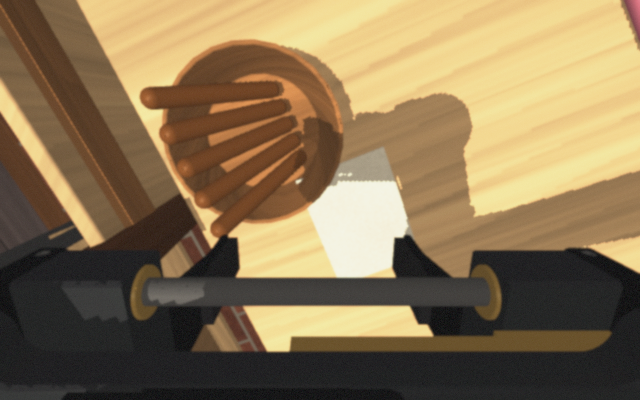

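The moves were refused (rows need all keys); the wrist view still shows the bowl at the start pose.

```bash
python3 -m pendant '[{"x":0.3,"y":-0.5,"z":0,"rx":0,"ry":0,"rz":0.05,"claw":1},{"x":0.6,"y":-1,"z":0,"rx":0,"ry":0,"rz":0.055,"claw":1},{"x":0.6,"y":-1,"z":0,"rx":0,"ry":0,"rz":0.055,"claw":1},{"x":0.6,"y":-1,"z":0,"rx":0,"ry":0,"rz":0.055,"claw":1},{"x":0.6,"y":-1,"z":0,"rx":0,"ry":0,"rz":0.055,"claw":1},{"x":0.6,"y":-1,"z":0,"rx":0,"ry":0,"rz":0.055,"claw":1},{"x":0.6,"y":-1,"z":0,"rx":0,"ry":0,"rz":0.055,"claw":1},{"x":0.6,"y":-1,"z":0,"rx":0,"ry":0,"rz":0.055,"claw":1}]'
python3 -m pendant '[{"x":0.42,"y":-0.7,"z":0,"rx":0,"ry":0,"rz":0,"claw":1},{"x":0.42,"y":-0.7,"z":0,"rx":0,"ry":0,"rz":0,"claw":1},{"x":0.42,"y":-0.7,"z":0,"rx":0,"ry":0,"rz":0,"claw":1},{"x":0.42,"y":-0.7,"z":0,"rx":0,"ry":0,"rz":0,"claw":1},{"x":0.42,"y":-0.7,"z":0,"rx":0,"ry":0,"rz":0,"claw":1},{"x":0.42,"y":-0.7,"z":0,"rx":0,"ry":0,"rz":0,"claw":1},{"x":0.42,"y":-0.7,"z":0,"rx":0,"ry":0,"rz":0,"claw":1},{"x":0.42,"y":-0.7,"z":0,"rx":0,"ry":0,"rz":0,"claw":1}]'
python3 - <<'E'
from h import *
p=capture("wrist"); save(p,"w2.png"); print(np.linalg.inv(p["world_to_cam"])[:3].round(3).tolist())
rects(p,"whistle",.012); rects(p,"plain_a",.012); rects(p,"block",.05)
s=sense(); print(s["tcp_pos"],s["ee_rot"].round(3).tolist(),s["joints"].round(1),s["time_s"])
E
```

```text
time_s: 2.65
tcp_pos: [0.3819, 0.3311, 0.2225]
ee_rot: [[0.979, -0.205, 0.0], [-0.205, -0.979, 0.0], [-0.0, -0.0, -1.0]]
wrist_force: [0.1, 0.2, -0.5]
gripper_width: 0.997
gripper_force: 0.0
time_s: 3.65
tcp_pos: [0.4869, 0.1561, 0.2226]
ee_rot: [[0.979, -0.205, 0.0], [-0.205, -0.979, 0.0], [0.0, -0.0, -1.0]]
wrist_force: [0.6, -0.0, -0.5]
gripper_width: 0.999
gripper_force: 0.0
[[-0.205, 0.937, 0.284, 0.564], [-0.979, -0.196, -0.059, 0.14], [0.0, -0.29, 0.957, 0.384]]
whistle 0.84 [316. 171.] 2712 mean [0.4882 0.1552] rect [482.9 156.6] [ 25.7 162.4] 77.8 col [129.  85.  50.]
whistle 0.65 [537. 220.] 1486 mean [ 0.3713 -0.1074] rect [ 369.6 -106.9] [31.2 84.4] 68.5 col [184. 104. 110.]
whistle 0.62 [312. 316.] 667 mean [0.2938 0.2014] rect [309.5 206.2] [117.3  24.9] 14.1 col [177.  87.  92.]
plain_a 0.93 [170. 193.] 2702 mean [0.5003 0.3346] rect [495.5 335.6] [ 26.9 164.5] 78.9 col [106.  66.  37.]
plain_a 0.75 [242. 175.] 2643 mean [0.5042 0.2417] rect [499.7 241. ] [163.9  24.6] 10.6 col [103.  64.  38.]
plain_a 0.38 [316. 168.] 2667 mean [0.4884 0.155 ] rect [482.8 156.3] [ 26.2 162.3] 78.0 col [128.  84.  49.]
block 0.94 [504.  76.] 30117 mean [ 0.5502 -0.0481] rect [547.2 -50.6] [192.8 159.4] 83.0 col [163. 137. 101.]
block 0.74 [514. 104.] 6819 mean [ 0.5222 -0.0548] rect [520.6 -53.4] [86.3 86.4] 84.7 col [159. 149. 135.]
[0.48713063 0.15549287 0.22260345] [[0.979, -0.206, 0.0], [-0.206, -0.979, 0.0], [0.0, -0.0, -1.0]] [ 35.9  10.9 -15.3  -0.  -63.8  42.2] 3.85
```

View pics/w2.png

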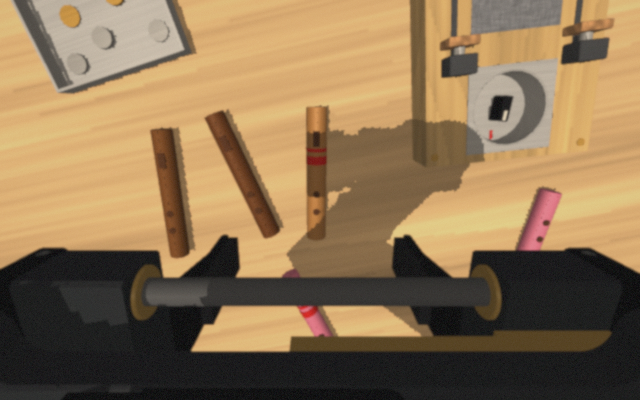

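Wrist view: banded whistle at (316,171) right in line with the fingers, centre ≈ (0.486, 0.156), plain ones at (170,193) and (242,175). That agrees with the top view, so I'll descend and grip.

```bash
python3 -m pendant '[{"x":0,"y":0,"z":-0.25,"rx":0,"ry":0,"rz":0,"claw":0.8},{"x":0,"y":0,"z":-0.5,"rx":0,"ry":0,"rz":0,"claw":0.8},{"x":0,"y":0,"z":-0.7,"rx":0,"ry":0,"rz":0,"claw":0.8},{"x":0,"y":0,"z":-0.82,"rx":0,"ry":0,"rz":0,"claw":0.8},{"x":0,"y":0,"z":-0.873,"rx":0,"ry":0,"rz":0,"claw":0.8},{"x":0,"y":0,"z":-0.873,"rx":0,"ry":0,"rz":0,"claw":0.8},{"x":0,"y":0,"z":-0.873,"rx":0,"ry":0,"rz":0,"claw":0.1},{"x":0,"y":0,"z":-0.873,"rx":0,"ry":0,"rz":0,"claw":0.1}]'
python3 -m pendant '[{"x":0,"y":0,"z":0,"rx":0,"ry":0,"rz":0,"claw":0.1},{"x":0,"y":0,"z":0,"rx":0,"ry":0,"rz":0,"claw":0.1},{"x":0,"y":0,"z":0,"rx":0,"ry":0,"rz":0,"claw":0.1},{"x":0,"y":0,"z":0.1,"rx":0,"ry":0,"rz":0,"claw":0.1},{"x":0,"y":0,"z":0.3,"rx":0,"ry":0,"rz":0,"claw":0.1},{"x":0,"y":0,"z":0.5,"rx":0,"ry":0,"rz":0,"claw":0.1},{"x":0,"y":0,"z":0.7,"rx":0,"ry":0,"rz":0,"claw":0.1},{"x":0,"y":0,"z":0.7,"rx":0,"ry":0,"rz":0,"claw":0.1}]'
python3 - <<'E'
from h import *
# block outline from wrist/top: precise cues
p=capture("top"); rects(p,"block",.05,2); rects(p,"jaw",.06,2); rects(p,"well",.0505,2); rects(p,"knob_top",.044,2)
q=capture("scene"); rects(q,"jaw",.06,2); rects(q,"well",.0505,2); rects(q,"knob_top",.044,2)
w=capture("wrist"); save(w,"w3.png"); rects(w,"well",.0505,2); rects(w,"knob_top",.044,2);rects(w,"jaw",.06,2);rects(w,"whistle",.18,2)
E
```

```text
time_s: 4.85
tcp_pos: [0.4881, 0.1558, 0.0056]
ee_rot: [[0.978, -0.206, 0.002], [-0.206, -0.978, 0.002], [0.002, -0.002, -1.0]]
wrist_force: [-0.6, 0.2, 0.6]
gripper_width: 0.656
gripper_force: 0.0
time_s: 5.85
tcp_pos: [0.4895, 0.1565, 0.1837]
ee_rot: [[0.979, -0.206, 0.009], [-0.206, -0.979, 0.005], [0.007, -0.007, -1.0]]
wrist_force: [-0.3, 0.1, -0.9]
gripper_width: 0.265
gripper_force: 30.0
block 0.79 [334. 184.] 3807 mean [ 0.5649 -0.0574] rect [567.4 -56.8] [175.5 212.8] 84.1 col [118.  93.  57.]
jaw 0.56 [318. 176.] 185 mean [ 0.5783 -0.0467] rect [579.2 -56. ] [140.3  38. ] 86.7 col [70. 55. 38.]
well 0.82 [335. 198.] 746 mean [ 0.5227 -0.0525] rect [522.6 -52. ] [85.1 86.6] 84.6 col [114. 104.  89.]
well 0.32 [331. 180.] 3632 mean [ 0.5651 -0.057 ] rect [566.9 -56.8] [169.6 207. ] 84.2 col [118.  93.  57.]
knob_top 0.17 [252. 211.] 257 mean [0.5051 0.1858] rect [517. 183.] [ 29.4 182.3] 78.5 col [77. 48. 18.]
jaw 0.64 [299. 205.] 423 mean [ 0.5745 -0.0573] rect [573.2 -62.5] [160.1  43.8] 84.2 col [94. 71. 49.]
jaw 0.38 [271. 286.] 911 mean [0.7706 0.1144] rect [768.5 112.1]
[... 197 characters left out ...]
 565.3 -333.5] [108.3  76.1] 84.1 col [136.  98.  46.]
knob_top 0.41 [311. 194.] 87 mean [ 0.5292 -0.0451] rect [529.2 -45.7] [31.  23.9] 48.6 col [45. 41. 36.]
well 0.69 [542. 103.] 9252 mean [ 0.5221 -0.0545] rect [520.7 -52.9] [87.1 87.6] 84.3 col [175. 164. 148.]
knob_top 0.65 [527. 108.] 704 mean [ 0.5227 -0.046 ] rect [523.  -45.2] [24.  25.8] 74.2 col [57. 54. 50.]
jaw 0.86 [501.  42.] 3502 mean [ 0.5741 -0.0554] rect [574.6 -56.8] [146.1  35.4] 84.2 col [109.  91.  74.]
whistle 0.82 [315. 200.] 9100 mean [0.5115 0.1498] rect [498.7 152.2] [ 25.5 134.2] 78.0 col [138.  87.  51.]
whistle 0.73 [554. 246.] 2412 mean [0.4588 0.0237] rect [450.5  26.6] [15.8 81.8] 69.4 col [197. 113. 122.]
```

Gripped (opening 23 mm). From the well plate, outline and jaws: block centre ≈ (0.568,−0.057), x axis −5.7°, bed ≈ (0.6075,−0.061). Moving over the bed with an −84° turn.

```bash
python3 -m pendant '[{"x":0.06,"y":-0.1,"z":0,"rx":0,"ry":0,"rz":-0.06,"claw":0.1},{"x":0.12,"y":-0.2,"z":0,"rx":0,"ry":0,"rz":-0.12,"claw":0.1},{"x":0.18,"y":-0.32,"z":0,"rx":0,"ry":0,"rz":-0.175,"claw":0.1},{"x":0.24,"y":-0.45,"z":0,"rx":0,"ry":0,"rz":-0.23,"claw":0.1},{"x":0.3,"y":-0.58,"z":0,"rx":0,"ry":0,"rz":-0.29,"claw":0.1},{"x":0.37,"y":-0.7,"z":0,"rx":0,"ry":0,"rz":-0.35,"claw":0.1},{"x":0.44,"y":-0.8,"z":0,"rx":0,"ry":0,"rz":-0.41,"claw":0.1},{"x":0.48,"y":-0.865,"z":0,"rx":0,"ry":0,"rz":-0.466,"claw":0.1}]'
python3 -m pendant '[{"x":0,"y":0,"z":0,"rx":0,"ry":0,"rz":0,"claw":0.1},{"x":0,"y":0,"z":0,"rx":0,"ry":0,"rz":0,"claw":0.1},{"x":0,"y":0,"z":0,"rx":0,"ry":0,"rz":0,"claw":0.1},{"x":0,"y":0,"z":0,"rx":0,"ry":0,"rz":0,"claw":0.1},{"x":0,"y":0,"z":0,"rx":0,"ry":0,"rz":0,"claw":0.1},{"x":0,"y":0,"z":0,"rx":0,"ry":0,"rz":0,"claw":0.1},{"x":0,"y":0,"z":0,"rx":0,"ry":0,"rz":0,"claw":0.1},{"x":0,"y":0,"z":0,"rx":0,"ry":0,"rz":0,"claw":0.1}]'
python3 - <<'E'
from h import *
s=sense(); print(s["tcp_pos"],s["ee_rot"].round(3).tolist(),s["joints"].round(1))
w=capture("wrist"); save(w,"w4.png"); rects(w,"well",.0505,1); rects(w,"knob_top",.044,1);rects(w,"jaw",.06,1);rects(w,"block",.05,1)
rects(w,"whistle",s["tcp_pos"][2]+.008,1)
c=np.array([.568,-.057]);a=np.radians(-5.7);R=np.array([[np.cos(a),-np.sin(a)],[np.sin(a),np.cos(a)]])
im=w["color"].copy()
for X in ([39.5,0,50],[56,44,75],[56,-44,75],[56,72,75],[56,-72,75],[20,44,75],[20,-44,75],[-48,0,50.5],[100,85,50],[-100,85,50],[-100,-85,50],[100,-85,50]):
    u=proj(w,[*(c+R@np.array(X[:2])/1000),X[2]/1000])[0]; cv2.circle(im,tuple(int(round(k)) for k in u),3,(255,0,255),1)
w["color"]=im; save(w,"w4.png")
E
```

```text
time_s: 7.55
tcp_pos: [0.6079, -0.0623, 0.179]
ee_rot: [[-0.108, -0.994, -0.0], [-0.994, 0.108, -0.0], [0.0, 0.0, -1.0]]
wrist_force: [-0.5, -0.2, -0.5]
gripper_width: 0.264
gripper_force: 30.0
time_s: 8.55
tcp_pos: [0.6072, -0.061, 0.1793]
ee_rot: [[-0.101, -0.995, -0.0], [-0.995, 0.101, -0.0], [0.0, 0.0, -1.0]]
wrist_force: [0.1, 0.1, -0.4]
gripper_width: 0.269
gripper_force: 30.0
[ 0.60724714 -0.06103259  0.17928535] [[-0.101, -0.995, -0.0], [-0.995, 0.101, -0.0], [0.0, 0.0, -1.0]] [  9.4  22.5  -5.3  -0.  -62.2 -15.2]
well 0.57 [409. 194.] 7735 mean [ 0.5203 -0.0545] rect [520.1 -53.3] [87.9 89.5] 84.2 col [121. 113. 103.]
knob_top 0.64 [404. 187.] 353 mean [ 0.5226 -0.0558] rect [523.  -55.9] [12.9 29.8] 74.5 col [46. 44. 41.]
jaw 0.79 [360. 136.] 1297 mean [ 0.5644 -0.0918] rect [570.2 -59.2] [141.4  31. ] 84.3 col [72. 64. 56.]
block 0.88 [379. 168.] 24949 mean [ 0.5557 -0.0755] rect [568.1 -63. ] [159.9 199.6] 84.3 col [151. 128.  91.]
whistle 0.74 [574. 123.] 3635 mean [ 0.4781 -0.1195] rect [ 476.9 -119. ] [11.7 75.4] 69.1 col [132.  71.  75.]
```

View pics/w4.png

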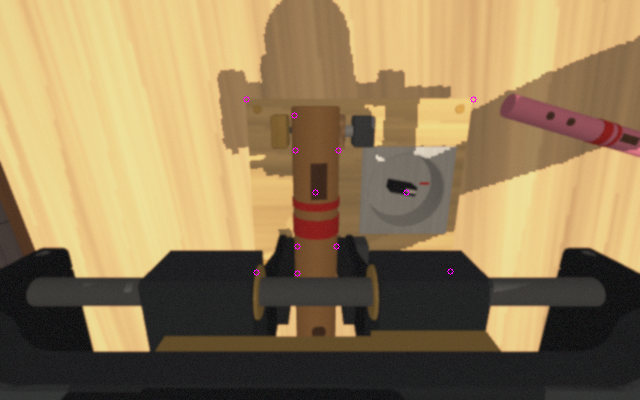

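Wrist view: the whistle lies over the bed between the brass fence (≈(280,130)) and cork pads (≈(347,130)), knob at (405,187) in the well. Predicted marks fall on the block's corners and well. Lowering.

```bash
python3 -m pendant '[{"x":0,"y":0,"z":-0.1,"rx":0,"ry":0,"rz":0,"claw":0.1},{"x":0,"y":0,"z":-0.22,"rx":0,"ry":0,"rz":0,"claw":0.1},{"x":0,"y":0,"z":-0.33,"rx":0,"ry":0,"rz":0,"claw":0.1},{"x":0,"y":0,"z":-0.4,"rx":0,"ry":0,"rz":0,"claw":0.1},{"x":0,"y":0,"z":-0.45,"rx":0,"ry":0,"rz":0,"claw":0.1},{"x":0,"y":0,"z":-0.48,"rx":0,"ry":0,"rz":0,"claw":0.1},{"x":0,"y":0,"z":-0.49,"rx":0,"ry":0,"rz":0,"claw":0.1},{"x":0,"y":0,"z":-0.496,"rx":0,"ry":0,"rz":0,"claw":0.1}]'
python3 -m pendant '[{"x":0,"y":0,"z":0,"rx":0,"ry":0,"rz":0,"claw":0.1},{"x":0,"y":0,"z":0,"rx":0,"ry":0,"rz":0,"claw":0.1},{"x":0,"y":0,"z":0,"rx":0,"ry":0,"rz":0,"claw":0.1},{"x":0,"y":0,"z":0,"rx":0,"ry":0,"rz":0,"claw":0.1},{"x":0,"y":0,"z":0,"rx":0,"ry":0,"rz":0,"claw":0.1},{"x":0,"y":0,"z":0,"rx":0,"ry":0,"rz":0,"claw":0.1},{"x":0,"y":0,"z":0,"rx":0,"ry":0,"rz":0,"claw":0.1},{"x":0,"y":0,"z":0,"rx":0,"ry":0,"rz":0,"claw":0.1}]'
```

```text
time_s: 9.85
tcp_pos: [0.6074, -0.0612, 0.06]
ee_rot: [[-0.099, -0.995, 0.001], [-0.995, 0.099, -0.001], [0.001, -0.001, -1.0]]
wrist_force: [-9.5, 4.0, 25.0]
gripper_width: 0.267
gripper_force: 30.0
time_s: 10.85
tcp_pos: [0.6073, -0.0612, 0.0601]
ee_rot: [[-0.099, -0.995, 0.001], [-0.995, 0.099, -0.001], [0.001, -0.001, -1.0]]
wrist_force: [-8.6, 2.3, 19.0]
gripper_width: 0.265
gripper_force: 30.0
```

Contact at z = 0.060 fits the whistle having been gripped about 5 mm lower relative to the tips. I'll ease up, open slightly, then rise.

```bash
python3 -m pendant '[{"x":0,"y":0,"z":0.012,"rx":0,"ry":0,"rz":0,"claw":0.1},{"x":0,"y":0,"z":0.016,"rx":0,"ry":0,"rz":0,"claw":0.1},{"x":0,"y":0,"z":0.016,"rx":0,"ry":0,"rz":0,"claw":0.1},{"x":0,"y":0,"z":0.016,"rx":0,"ry":0,"rz":0,"claw":0.3},{"x":0,"y":0,"z":0.016,"rx":0,"ry":0,"rz":0,"claw":0.45},{"x":0,"y":0,"z":0.016,"rx":0,"ry":0,"rz":0,"claw":0.45},{"x":0,"y":0,"z":0.016,"rx":0,"ry":0,"rz":0,"claw":0.45},{"x":0,"y":0,"z":0.016,"rx":0,"ry":0,"rz":0,"claw":0.45}]'
python3 -m pendant '[{"x":0,"y":0,"z":0.05,"rx":0,"ry":0,"rz":0,"claw":0.45},{"x":0,"y":0,"z":0.1,"rx":0,"ry":0,"rz":0,"claw":0.45},{"x":0,"y":0,"z":0.2,"rx":0,"ry":0,"rz":0,"claw":0.45},{"x":0,"y":0,"z":0.35,"rx":0,"ry":0,"rz":0,"claw":0.45},{"x":0,"y":0,"z":0.5,"rx":0,"ry":0,"rz":0,"claw":0.45},{"x":0,"y":0,"z":0.5,"rx":0,"ry":0,"rz":0,"claw":0.45},{"x":0,"y":0,"z":0.5,"rx":0,"ry":0,"rz":0,"claw":0.45},{"x":0,"y":0,"z":0.5,"rx":0,"ry":0,"rz":0,"claw":0.45}]'
python3 - <<'E'
from h import *
s=sense(); print(s["tcp_pos"],s["joints"].round(1))
for n in ("wrist","scene","top"):
    w=capture(n); print(n); rects(w,"whistle",.064,3); rects(w,"jaw",.06,1); rects(w,"well",.0505,1); rects(w,"knob_top",.044,1)
    if n=="wrist": a=w["color"]
    if n=="scene": b=w["color"][130:280,210:390]
cv2.imwrite("pics/p1.png",np.vstack([a[:300],cv2.resize(b,(360,300)).repeat(1,0) if 0 else cv2.copyMakeBorder(cv2.resize(b,(360,300)),0,0,0,280,0)])[...,::-1])
E
```

```text
time_s: 11.85
tcp_pos: [0.6072, -0.061, 0.0591]
ee_rot: [[-0.101, -0.995, -0.0], [-0.995, 0.101, -0.0], [0.0, 0.0, -1.0]]
wrist_force: [-1.0, -0.3, -0.6]
gripper_width: 0.449
gripper_force: 0.0
time_s: 12.85
tcp_pos: [0.6065, -0.0611, 0.1832]
ee_rot: [[-0.101, -0.995, -0.002], [-0.995, 0.101, -0.0], [0.0, 0.002, -1.0]]
wrist_force: [0.1, 0.0, 0.7]
gripper_width: 0.446
gripper_force: 0.0
[ 0.60648608 -0.06106922  0.18323681] [  9.4  22.3  -5.   -0.  -62.8 -15.2]
wrist
whistle 0.92 [313. 182.] 4268 mean [ 0.6076 -0.0666] rect [609.  -59.3] [162.4  25.1] 84.2 col [117.  75.  45.]
whistle 0.89 [573. 124.] 3649 mean [ 0.3786 -0.1018] rect [ 376.4 -100.6] [ 21.7 140.9] 69.3 col [133.  72.  76.]
jaw 0.71 [347. 138.] 1585 mean [ 0.573  -0.0804] rect [573.4 -54.7] [149.5  35.4] 83.8 col [87. 72. 57.]
well 0.96 [406. 194.] 7137 mean [ 0.5205 -0.055 ] rect [521. -53.] [86.1 86. ] 84.3 col [119. 112. 103.]
knob_top 0.79 [401. 188.] 387 mean [ 0.5234 -0.0562] rect [523.4 -56.1] [13.6 30.9] 73.6 col [50. 47. 44.]
scene
whistle 0.97 [353. 161.] 525 mean [ 0.381  -0.0512] rect [379.3 -50.2] [ 34.9 1
[... 286 characters left out ...]
2 -0.0548] rect [572.8 -62.7] [160.8  43.7] 83.8 col [59. 44. 30.]
well 0.56 [310. 188.] 754 mean [ 0.5195 -0.0571] rect [522.6 -53.1] [89.5 85.8] 84.3 col [87. 78. 68.]
knob_top 0.68 [311. 196.] 102 mean [ 0.5301 -0.0447] rect [530.3 -44.5] [34.5 24. ] 48.6 col [28. 26. 23.]
top
whistle 0.97 [342. 264.] 418 mean [ 0.3293 -0.0874] rect [332.1 -88.4] [ 25.1 150.4] 69.8 col [82. 37. 38.]
whistle 0.72 [319. 164.] 187 mean [ 0.6094 -0.0566] rect [609.7 -58.9] [159.9  24. ] 84.2 col [71. 44. 16.]
jaw 0.53 [349. 176.] 217 mean [ 0.5756 -0.0577] rect [576. -57.] [144.7  38.7] 83.9 col [39. 30. 20.]
well 0.6 [331. 195.] 774 mean [ 0.5241 -0.0522] rect [524.2 -52.4] [89.1 87. ] 86.1 col [65. 59. 51.]
```

View pics/p1.png

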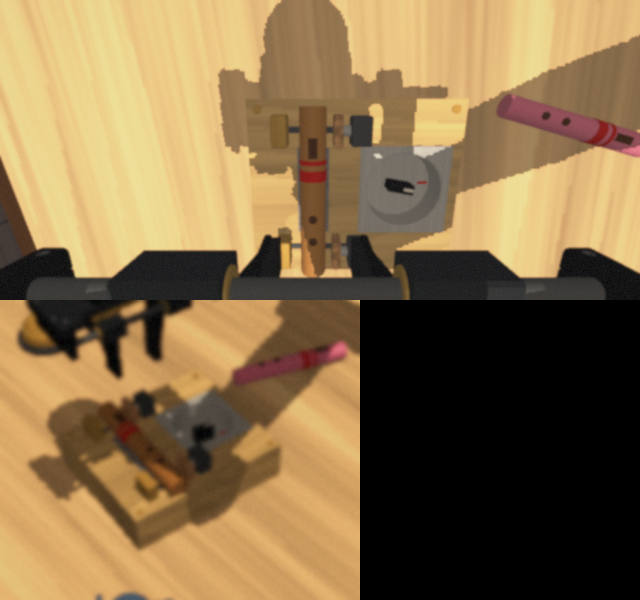

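The whistle lies flat in the bed: wrist view at (313,182), footprint 160×24 mm at 84.2°, centre (0.609,−0.059), between fence and pads. Knob at (401,188), length at ≈ −16°. Now over the knob, fingers opened 26 mm, turned +79° so one clockwise turn has room.

```bash
python3 -m pendant '[{"x":-0.05,"y":0,"z":0,"rx":0,"ry":0,"rz":0.055,"claw":0.3},{"x":-0.1,"y":0.01,"z":0,"rx":0,"ry":0,"rz":0.11,"claw":0.3},{"x":-0.15,"y":0.02,"z":0,"rx":0,"ry":0,"rz":0.165,"claw":0.3},{"x":-0.2,"y":0.03,"z":-0.05,"rx":0,"ry":0,"rz":0.22,"claw":0.3},{"x":-0.25,"y":0.033,"z":-0.1,"rx":0,"ry":0,"rz":0.275,"claw":0.3},{"x":-0.3,"y":0.033,"z":-0.15,"rx":0,"ry":0,"rz":0.33,"claw":0.3},{"x":-0.343,"y":0.033,"z":-0.2,"rx":0,"ry":0,"rz":0.385,"claw":0.3},{"x":-0.343,"y":0.033,"z":-0.219,"rx":0,"ry":0,"rz":0.44,"claw":0.3}]'
python3 -m pendant '[{"x":0,"y":0,"z":0,"rx":0,"ry":0,"rz":0,"claw":0.3},{"x":0,"y":0,"z":0,"rx":0,"ry":0,"rz":0,"claw":0.3},{"x":0,"y":0,"z":0,"rx":0,"ry":0,"rz":0,"claw":0.3},{"x":0,"y":0,"z":0,"rx":0,"ry":0,"rz":0,"claw":0.3},{"x":0,"y":0,"z":0,"rx":0,"ry":0,"rz":0,"claw":0.3},{"x":0,"y":0,"z":0,"rx":0,"ry":0,"rz":0,"claw":0.3},{"x":0,"y":0,"z":0,"rx":0,"ry":0,"rz":0,"claw":0.3},{"x":0,"y":0,"z":0,"rx":0,"ry":0,"rz":0,"claw":0.3}]'
python3 - <<'E'
from h import *
s=sense(); print(s["tcp_pos"],s["joints"].round(1),s["moment"],s["gripper_width"])
w=capture("wrist"); rects(w,"well",.0505,1); rects(w,"knob_top",.044,1); rects(w,"jaw",.075,1); rects(w,"whistle",.064,2)
save(w,"w5.png",(100,0,600,400),1.5)
E
```

```text
time_s: 14.6
tcp_pos: [0.5203, -0.0529, 0.129]
ee_rot: [[0.96, -0.28, -0.001], [-0.28, -0.96, -0.0], [-0.001, 0.0, -1.0]]
wrist_force: [-0.1, 0.0, 0.4]
gripper_width: 0.301
gripper_force: 0.0
time_s: 15.6
tcp_pos: [0.5215, -0.0528, 0.1296]
ee_rot: [[0.958, -0.286, 0.0], [-0.286, -0.958, 0.0], [0.0, -0.0, -1.0]]
wrist_force: [0.9, -0.2, 0.8]
gripper_width: 0.302
gripper_force: 0.0
[ 0.52151756 -0.05276098  0.12955394] [ 12.   17.5 -21.2  -0.  -51.4  61.4] [ 0.00216267 -0.0349936  -0.02414156] 0.30197074079783603
well 0.94 [324. 202.] 9739 mean [ 0.5257 -0.0554] rect [521.  -53.2] [87.1 87.3] 84.4 col [114. 107.  98.]
knob_top 0.87 [317. 202.] 412 mean [ 0.5239 -0.0539] rect [523.6 -53.6] [ 9.1 30.1] 73.7 col [50. 47. 44.]
jaw 0.76 [363. 144.] 3731 mean [ 0.5743 -0.0601] rect [574.3 -58.8] [142.4  33.5] 84.2 col [121. 101.  81.]
whistle 0.58 [365. 144.] 3846 mean [ 0.5731 -0.0588] rect [572.8 -57.8] [149.8  35.5] 84.4 col [122. 102.  81.]
whistle 0.57 [295.  94.] 8880 mean [ 0.6083 -0.0621] rect [608.4 -60. ] [165.9  24.8] 83.9 col [177. 112.  65.]
```

View pics/w5.png

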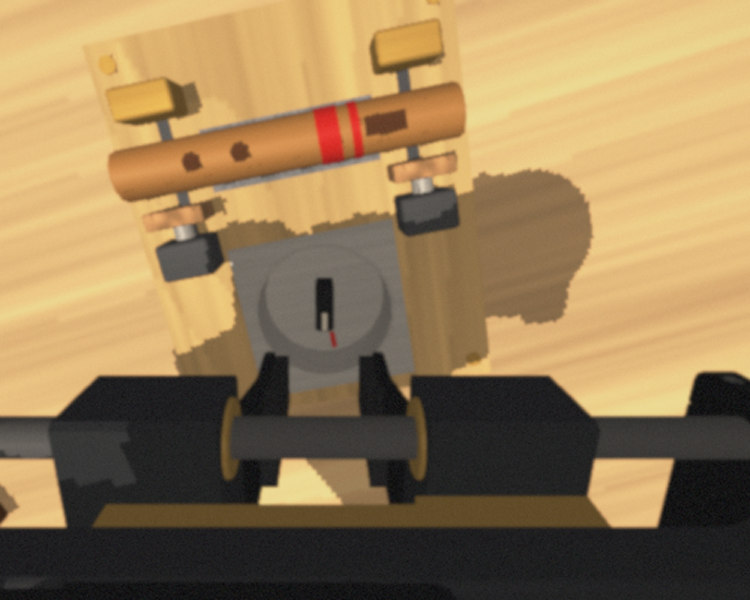

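Wrist view (crop): knob upright in line with the fingers at (325,305), mark at its near end (325,320), whistle clear of pads and fence. Knob angle ≈ 0.18 rad. Well centre agrees at (0.521,−0.053). Descending and pinching.

```bash
python3 -m pendant '[{"x":0,"y":0,"z":-0.1,"rx":0,"ry":0,"rz":0,"claw":0.3},{"x":0,"y":0,"z":-0.2,"rx":0,"ry":0,"rz":0,"claw":0.3},{"x":0,"y":0,"z":-0.28,"rx":0,"ry":0,"rz":0,"claw":0.3},{"x":0,"y":0,"z":-0.34,"rx":0,"ry":0,"rz":0,"claw":0.3},{"x":0,"y":0,"z":-0.39,"rx":0,"ry":0,"rz":0,"claw":0.3},{"x":0,"y":0,"z":-0.42,"rx":0,"ry":0,"rz":0,"claw":0.3},{"x":0,"y":0,"z":-0.43,"rx":0,"ry":0,"rz":0,"claw":0.3},{"x":0,"y":0,"z":-0.43,"rx":0,"ry":0,"rz":0,"claw":0.3}]'
python3 -m pendant '[{"x":0,"y":0,"z":0,"rx":0,"ry":0,"rz":0,"claw":0.2},{"x":0,"y":0,"z":0,"rx":0,"ry":0,"rz":0,"claw":0.05},{"x":0,"y":0,"z":0,"rx":0,"ry":0,"rz":0,"claw":0.05},{"x":0,"y":0,"z":0,"rx":0,"ry":0,"rz":0,"claw":0.05},{"x":0,"y":0,"z":0,"rx":0,"ry":0,"rz":0,"claw":0.05},{"x":0,"y":0,"z":0,"rx":0,"ry":0,"rz":0,"claw":0.05},{"x":0,"y":0,"z":0,"rx":0,"ry":0,"rz":0,"claw":0.05},{"x":0,"y":0,"z":0,"rx":0,"ry":0,"rz":0,"claw":0.05}]'
cat > st.py <<'E'
from h import *
s=sense(); R=s["ee_rot"]; yaw=np.degrees(np.arctan2(R[1,0],R[0,0]))
print("t %.2f pos"%s["time_s"],s["tcp_pos"].round(4),"yaw %.2f knob %.3f"%(yaw,np.radians((-5.7-yaw)%360)),"F",s["wrist_force"].round(1),"M",s["moment"].round(3),"w %.3f g %.1f"%(s["gripper_width"],s["gripper_force"]),"eff",s["effort"][5].round(3),s["joints"][5].round(1))
E
python3 st.py
```

```text
time_s: 16.85
tcp_pos: [0.5218, -0.0528, 0.0223]
ee_rot: [[0.958, -0.286, 0.001], [-0.286, -0.958, 0.0], [0.001, -0.0, -1.0]]
wrist_force: [-0.1, -0.6, 0.3]
gripper_width: 0.3
gripper_force: 0.0
time_s: 17.85
tcp_pos: [0.5216, -0.0531, 0.0224]
ee_rot: [[0.958, -0.285, 0.0], [-0.285, -0.958, -0.0], [0.0, 0.0, -1.0]]
wrist_force: [-1.2, -4.8, 6.0]
gripper_width: 0.113
gripper_force: 30.0
t 17.85 pos [ 0.5216 -0.0531  0.0224] yaw -16.58 knob 0.190 F [-1.2 -4.8  6. ] M [-1.602  0.221  0.208] w 0.113 g 30.0 eff -0.177 61.4
```

Pinched (opening 10 mm), no load on the well. Turning clockwise, first 45°.

```bash
python3 -m pendant '[{"x":0,"y":0,"z":0,"rx":0,"ry":0,"rz":-0.03,"claw":0.05},{"x":0,"y":0,"z":0,"rx":0,"ry":0,"rz":-0.065,"claw":0.05},{"x":0,"y":0,"z":0,"rx":0,"ry":0,"rz":-0.1,"claw":0.05},{"x":0,"y":0,"z":0,"rx":0,"ry":0,"rz":-0.135,"claw":0.05},{"x":0,"y":0,"z":0,"rx":0,"ry":0,"rz":-0.17,"claw":0.05},{"x":0,"y":0,"z":0,"rx":0,"ry":0,"rz":-0.205,"claw":0.05},{"x":0,"y":0,"z":0,"rx":0,"ry":0,"rz":-0.235,"claw":0.05},{"x":0,"y":0,"z":0,"rx":0,"ry":0,"rz":-0.25,"claw":0.05}]'; python3 st.py
python3 -m pendant '[{"x":0,"y":0,"z":0,"rx":0,"ry":0,"rz":-0.01,"claw":0.05},{"x":0,"y":0,"z":0,"rx":0,"ry":0,"rz":-0.02,"claw":0.05},{"x":0,"y":0,"z":0,"rx":0,"ry":0,"rz":-0.03,"claw":0.05},{"x":0,"y":0,"z":0,"rx":0,"ry":0,"rz":-0.04,"claw":0.05},{"x":0,"y":0,"z":0,"rx":0,"ry":0,"rz":-0.05,"claw":0.05},{"x":0,"y":0,"z":0,"rx":0,"ry":0,"rz":-0.06,"claw":0.05},{"x":0,"y":0,"z":0,"rx":0,"ry":0,"rz":-0.07,"claw":0.05},{"x":0,"y":0,"z":0,"rx":0,"ry":0,"rz":-0.07,"claw":0.05}]'; python3 st.py
```

```text
time_s: 18.85
tcp_pos: [0.5216, -0.053, 0.0223]
ee_rot: [[0.474, -0.88, 0.0], [-0.88, -0.474, -0.0], [0.0, 0.0, -1.0]]
wrist_force: [-1.0, -5.0, 4.7]
gripper_width: 0.113
gripper_force: 30.0
t 18.85 pos [ 0.5216 -0.053   0.0223] yaw -61.67 knob 0.977 F [-1.  -5.   4.7] M [-1.467  0.239  0.193] w 0.113 g 30.0 eff -0.034 16.3
time_s: 19.85
tcp_pos: [0.5216, -0.053, 0.0223]
ee_rot: [[0.272, -0.962, 0.0], [-0.962, -0.272, -0.0], [0.0, -0.0, -1.0]]
wrist_force: [-1.2, -5.4, 4.3]
gripper_width: 0.112
gripper_force: 30.0
t 19.85 pos [ 0.5216 -0.053   0.0223] yaw -74.21 knob 1.196 F [-1.2 -5.4  4.3] M [-1.418  0.212  0.095] w 0.112 g 30.0 eff -0.136 3.8
```

Turning freely. Now in slow steps of about 0.1 rad, reading the torque while still moving.

```bash
python3 -m pendant '[{"x":0,"y":0,"z":0,"rx":0,"ry":0,"rz":-0.004,"claw":0.05},{"x":0,"y":0,"z":0,"rx":0,"ry":0,"rz":-0.008,"claw":0.05},{"x":0,"y":0,"z":0,"rx":0,"ry":0,"rz":-0.012,"claw":0.05},{"x":0,"y":0,"z":0,"rx":0,"ry":0,"rz":-0.016,"claw":0.05},{"x":0,"y":0,"z":0,"rx":0,"ry":0,"rz":-0.02,"claw":0.05},{"x":0,"y":0,"z":0,"rx":0,"ry":0,"rz":-0.024,"claw":0.05},{"x":0,"y":0,"z":0,"rx":0,"ry":0,"rz":-0.028,"claw":0.05},{"x":0,"y":0,"z":0,"rx":0,"ry":0,"rz":-0.032,"claw":0.05}]' >/dev/null; python3 st.py
python3 -m pendant '[{"x":0,"y":0,"z":0,"rx":0,"ry":0,"rz":-0.004,"claw":0.05},{"x":0,"y":0,"z":0,"rx":0,"ry":0,"rz":-0.008,"claw":0.05},{"x":0,"y":0,"z":0,"rx":0,"ry":0,"rz":-0.012,"claw":0.05},{"x":0,"y":0,"z":0,"rx":0,"ry":0,"rz":-0.016,"claw":0.05},{"x":0,"y":0,"z":0,"rx":0,"ry":0,"rz":-0.02,"claw":0.05},{"x":0,"y":0,"z":0,"rx":0,"ry":0,"rz":-0.024,"claw":0.05},{"x":0,"y":0,"z":0,"rx":0,"ry":0,"rz":-0.028,"claw":0.05},{"x":0,"y":0,"z":0,"rx":0,"ry":0,"rz":-0.032,"claw":0.05}]' >/dev/null; python3 st.py
python3 - <<'E'
from h import *
for n in ("wrist","top","scene"):
    w=capture(n); print(n); rects(w,"jaw",.075,1); rects(w,"whistle",.064,3)
    if n=="wrist": save(w,"w6.png",None,1.25)
E
```

```text
t 20.85 pos [ 0.5216 -0.053   0.0224] yaw -79.95 knob 1.296 F [-1.2 -5.4  6.5] M [-1.43   0.207  0.191] w 0.110 g 30.0 eff -0.158 -1.9
t 21.85 pos [ 0.5216 -0.053   0.0223] yaw -85.72 knob 1.397 F [-0.8 -5.1  5.4] M [-1.407  0.209  0.155] w 0.112 g 30.0 eff -0.158 -7.7
wrist
jaw 0.74 [172. 135.] 8605 mean [ 0.5746 -0.1178] rect [577.4 -83.6] [96.7 37.6] 84.1 col [117.  98.  78.]
whistle 0.87 [102. 192.] 15818 mean [ 0.6087 -0.0905] rect [609.1 -78.2] [125.3  28.9] 84.3 col [155.  96.  56.]
whistle 0.58 [583. 168.] 6019 mean [ 0.422  -0.1161] rect [ 418.6 -115. ] [16.9 63.2] 68.8 col [195. 114. 123.]
top
jaw 0.65 [357. 178.] 54 mean [ 0.5744 -0.121 ] rect [ 575.7 -119.9] [15.  30.9] 89.2 col [57. 47. 35.]
whistle 0.67 [344. 262.] 454 mean [ 0.332  -0.0886] rect [334.  -88.6] [ 28.5 152.3] 70.8 col [88. 42. 41.]
scene
jaw 0.55 [306. 210.] 149 mean [0.5947 0.0024] rect [589.2 -48.8] [149.   31.8] 83.6 col [80. 62. 46.]
whistle 0.69 [360. 158.] 337 mean [ 0.3576 -0.0422] rect [371.4 -46.8] [ 33.8 142.1] 70.0 col [106.  47.  49.]
whistle 0.59 [453. 214.] 543 mean [0.3388 0.2243] rect [334.3 223. ] [168.7  24.3] 15.0 col [180.  87.  87.]
whistle 0.56 [280. 203.] 598 mean [ 0.6149 -0.0561] rect [613.8 -61.8] [173.2  28.1] 84.6 col [121.  69.  32.]
```

View pics/w6.png

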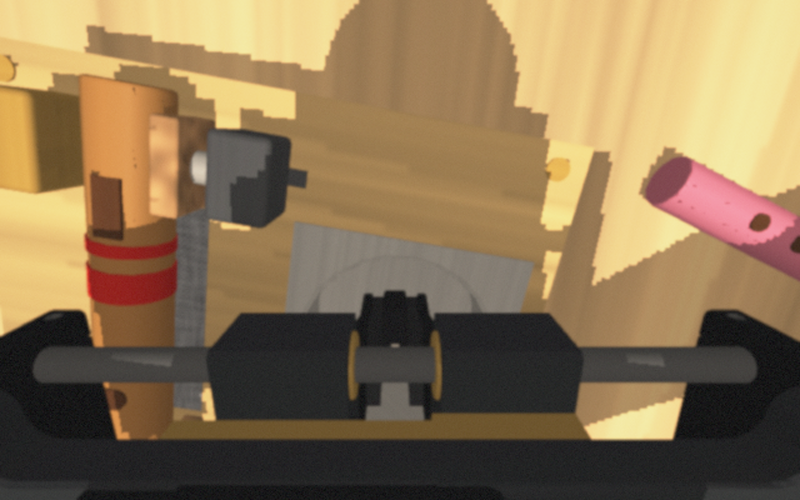

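Wrist view (×1.25): whistle at (130,180), cork pad at (165,165) closing on it, fence post at (40,140). I'll measure fence and pad positions from the edges in this frame.

```bash
python3 - <<'E'
from h import *
w=capture("wrist"); a=np.radians(-5.7); c=np.array([.521,-.053]); ax=np.array([np.cos(a),np.sin(a)]); ay=np.array([-ax[1],ax[0]])
def blk(uv,z):
    X=unproj(w,uv,z)[:,:2]-c; return np.c_[X@ax*1000-48,X@ay*1000].round(1)
im=w["color"].astype(int)
for r in (84,100,116,130,144,160): print(r,[tuple(int(v) for v in im[r,u]) for u in range(0,72,6)])
for r in (100,116,130,144,160): print(r,[tuple(int(v) for v in im[r,u]) for u in range(108,172,5)])
for u in (20,25,30,35,40): print("fence?",u,blk([[u,112]],.075))
for u in (116,120,124,128,140,145): print("pad?",u,blk([[u,130]],.075))
for F in (56,58,60,62,64): print("F",F,proj(w,[*(c+ax*(F+48)/1000+ay*-.058),.075])[0].round(1), proj(w,[*(c+ax*(F+48)/1000+ay*-.044),.075])[0].round(1), proj(w,[*(c+ax*(F+48)/1000+ay*-.072),.075])[0].round(1))
for z,u in ((.064,66),(.064,142)): print("whistle edge",u,blk([[u,190]],z))
print(search_frame(w,"jaw")[:1])
save(w,"w7.png",(0,50,200,210),4)
E
python3 st.py
```

```text
84 [(225, 172, 83), (228, 177, 85), (227, 176, 84), (223, 170, 83), (170, 126, 61), (106, 80, 41), (107, 82, 44), (104, 80, 44), (99, 76, 39), (102, 76, 38), (103, 80, 39), (194, 130, 73)]
100 [(224, 170, 80), (227, 175, 84), (227, 175, 84), (229, 178, 87), (192, 143, 69), (112, 85, 46), (105, 80, 42), (105, 80, 44), (105, 80, 44), (106, 80, 43), (106, 81, 43), (185, 124, 68)]
116 [(221, 169, 80), (226, 174, 82), (226, 175, 83), (229, 177, 86), (205, 151, 74), (116, 89, 48), (107, 81, 45), (106, 80, 42), (103, 80, 43), (106, 82, 45), (103, 80, 41), (169, 113, 64)]
130 [(221, 169, 82), (225, 173, 84), (228, 176, 85), (228, 177, 86), (214, 161, 78), (140, 105, 53), (105, 81, 45), (103, 79, 43), (102, 78, 43), (104, 80, 41), (103, 78, 43), (150, 106, 58)]
144 [(221, 168, 80), (225, 174, 84), (229, 176, 85), (228, 177, 85), (221, 168, 82), (161, 122, 61), (109, 84, 47), (109, 83, 47), (107, 83, 46), (109, 83, 45), (109, 85, 48), (130, 94, 51)]
160 [(244, 219, 138), (244, 219, 137), (244, 219, 137), (244, 220, 140), (244, 220, 138), (244, 219, 138), (244, 221, 140), (244, 221, 138), (244,
[... 1159 characters left out ...]
59.6]]
fence? 30 [[ 59.1 -59.9]]
fence? 35 [[ 57.4 -60.2]]
fence? 40 [[ 55.8 -60.5]]
pad? 116 [[ 30.9 -58.9]]
pad? 120 [[ 29.5 -59.1]]
pad? 124 [[ 28.2 -59.4]]
pad? 128 [[ 26.9 -59.6]]
pad? 140 [[ 22.9 -60.3]]
pad? 145 [[ 21.2 -60.6]]
F 56 [ 39.9 119.4] [ 42.9 160.2] [36.6 75.3]
F 58 [ 33.8 118.3] [ 37.  159.3] [30.2 74.2]
F 60 [ 27.6 117.2] [ 31.1 158.3] [23.8 73. ]
F 62 [ 21.4 116.2] [ 25.2 157.3] [17.4 71.8]
F 64 [ 15.3 115.1] [ 19.2 156.3] [11.  70.7]
whistle edge 66 [[ 57. -30.]]
whistle edge 142 [[ 27.5 -35.2]]
[{'centre': [173.5, 137.3], 'conf': 0.81}]
t 22.40 pos [ 0.5216 -0.053   0.0223] yaw -85.70 knob 1.396 F [-0.5 -5.5  5. ] M [-1.36   0.207  0.191] w 0.112 g 30.0 eff -0.175 -7.7
```

View pics/w7.png

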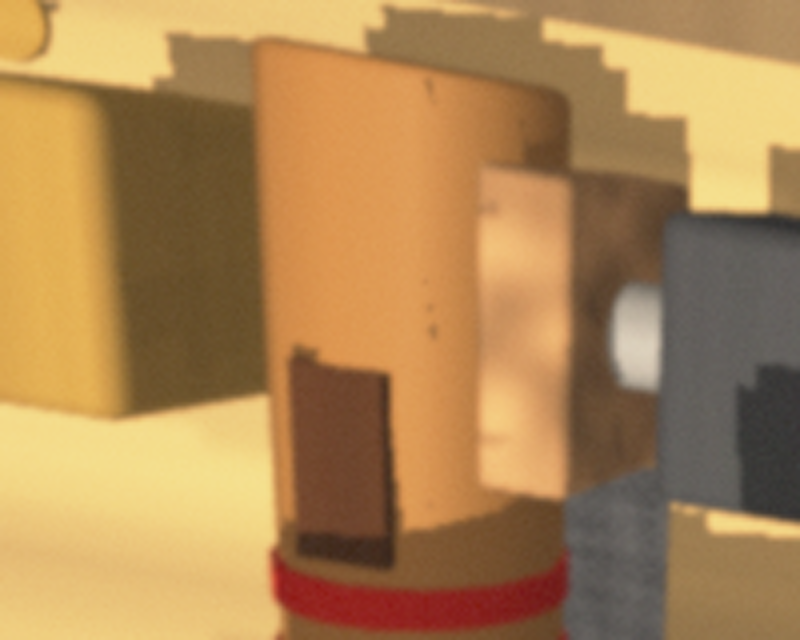

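Fence top near edge at u≈26 and pad face at u=120 leave ≈30.7 mm, so contact is expected after ≈0.84 rad more (θ≈2.23) and 10 N near θ≈2.5. I'll turn to about 2.0 and average the torque for a free-turning baseline.

```bash
cat > tq.py <<'E'
from h import *
M=[];E=[]
for i in range(8):
    capture("top"); s=sense(); M.append(s["moment"][2]); E.append(s["effort"][5])
print("Mz %.3f +- %.3f  eff %.3f +- %.3f"%(np.mean(M),np.std(M)/8**.5,np.mean(E),np.std(E)/8**.5))
E
python3 -m pendant '[{"x":0,"y":0,"z":0,"rx":0,"ry":0,"rz":-0.03,"claw":0.05},{"x":0,"y":0,"z":0,"rx":0,"ry":0,"rz":-0.06,"claw":0.05},{"x":0,"y":0,"z":0,"rx":0,"ry":0,"rz":-0.09,"claw":0.05},{"x":0,"y":0,"z":0,"rx":0,"ry":0,"rz":-0.11,"claw":0.05},{"x":0,"y":0,"z":0,"rx":0,"ry":0,"rz":-0.13,"claw":0.05},{"x":0,"y":0,"z":0,"rx":0,"ry":0,"rz":-0.14,"claw":0.05},{"x":0,"y":0,"z":0,"rx":0,"ry":0,"rz":-0.15,"claw":0.05},{"x":0,"y":0,"z":0,"rx":0,"ry":0,"rz":-0.16,"claw":0.05}]' >/dev/null; python3 st.py; python3 tq.py
python3 -m pendant '[{"x":0,"y":0,"z":0,"rx":0,"ry":0,"rz":-0.004,"claw":0.05},{"x":0,"y":0,"z":0,"rx":0,"ry":0,"rz":-0.008,"claw":0.05},{"x":0,"y":0,"z":0,"rx":0,"ry":0,"rz":-0.012,"claw":0.05},{"x":0,"y":0,"z":0,"rx":0,"ry":0,"rz":-0.016,"claw":0.05},{"x":0,"y":0,"z":0,"rx":0,"ry":0,"rz":-0.02,"claw":0.05},{"x":0,"y":0,"z":0,"rx":0,"ry":0,"rz":-0.024,"claw":0.05},{"x":0,"y":0,"z":0,"rx":0,"ry":0,"rz":-0.028,"claw":0.05},{"x":0,"y":0,"z":0,"rx":0,"ry":0,"rz":-0.032,"claw":0.05}]' >/dev/null; python3 st.py; python3 tq.py
```

```text
t 23.40 pos [ 0.5216 -0.053   0.0223] yaw -114.55 knob 1.900 F [-1.4 -4.6  5.9] M [-1.361  0.18   0.276] w 0.111 g 30.0 eff -0.06 -36.5
Mz 0.105 +- 0.013  eff -0.128 +- 0.014
t 24.80 pos [ 0.5216 -0.053   0.0224] yaw -120.27 knob 2.000 F [-0.5 -4.8  5.1] M [-1.377  0.134  0.244] w 0.112 g 30.0 eff -0.158 -42.3
Mz 0.175 +- 0.009  eff -0.185 +- 0.006
```

```bash
python3 -m pendant '[{"x":0,"y":0,"z":0,"rx":0,"ry":0,"rz":-0.004,"claw":0.05},{"x":0,"y":0,"z":0,"rx":0,"ry":0,"rz":-0.008,"claw":0.05},{"x":0,"y":0,"z":0,"rx":0,"ry":0,"rz":-0.012,"claw":0.05},{"x":0,"y":0,"z":0,"rx":0,"ry":0,"rz":-0.016,"claw":0.05},{"x":0,"y":0,"z":0,"rx":0,"ry":0,"rz":-0.02,"claw":0.05},{"x":0,"y":0,"z":0,"rx":0,"ry":0,"rz":-0.024,"claw":0.05},{"x":0,"y":0,"z":0,"rx":0,"ry":0,"rz":-0.028,"claw":0.05},{"x":0,"y":0,"z":0,"rx":0,"ry":0,"rz":-0.032,"claw":0.05}]' >/dev/null; python3 st.py; python3 tq.py
python3 -m pendant '[{"x":0,"y":0,"z":0,"rx":0,"ry":0,"rz":-0.004,"claw":0.05},{"x":0,"y":0,"z":0,"rx":0,"ry":0,"rz":-0.008,"claw":0.05},{"x":0,"y":0,"z":0,"rx":0,"ry":0,"rz":-0.012,"claw":0.05},{"x":0,"y":0,"z":0,"rx":0,"ry":0,"rz":-0.016,"claw":0.05},{"x":0,"y":0,"z":0,"rx":0,"ry":0,"rz":-0.02,"claw":0.05},{"x":0,"y":0,"z":0,"rx":0,"ry":0,"rz":-0.024,"claw":0.05},{"x":0,"y":0,"z":0,"rx":0,"ry":0,"rz":-0.028,"claw":0.05},{"x":0,"y":0,"z":0,"rx":0,"ry":0,"rz":-0.032,"claw":0.05}]' >/dev/null; python3 st.py; python3 tq.py
python3 - <<'E'
from h import *
for n in ("top","scene","wrist"):
    w=capture(n); print(n); rects(w,"jaw",.075,1); rects(w,"whistle",.064,3)
E
```

```text
t 26.20 pos [ 0.5216 -0.053   0.0223] yaw -126.03 knob 2.100 F [-1.1 -5.2  6.1] M [-1.383  0.165  0.174] w 0.117 g 30.0 eff -0.158 -48.0
Mz 0.166 +- 0.009  eff -0.185 +- 0.006
t 27.60 pos [ 0.5216 -0.053   0.0223] yaw -131.79 knob 2.201 F [-0.2 -4.2  5.4] M [-1.427  0.08   0.217] w 0.110 g 30.0 eff -0.158 -53.8
Mz 0.169 +- 0.012  eff -0.185 +- 0.006
top
jaw 0.69 [433. 194.] 571 mean [ 0.5236 -0.353 ] rect [ 523.8 -352.4] [77.2 79.2] 87.6 col [92. 66. 26.]
whistle 0.7 [346. 259.] 418 mean [ 0.3339 -0.0888] rect [334.7 -89.1] [ 24.1 154.7] 69.3 col [91. 42. 43.]
whistle 0.51 [355. 165.] 78 mean [ 0.6193 -0.1026] rect [626.5 -64.4] [157.6  23.2] 80.2 col [100.  62.  23.]
scene
jaw 0.73 [298. 209.] 339 mean [ 0.6001 -0.0313] rect [596.1 -51.4] [160.1  37.3] 84.3 col [88. 65. 44.]
whistle 0.86 [454. 212.] 558 mean [0.3394 0.2251] rect [334.7 223.8] [169.7  25.7] 13.6 col [180.  88.  87.]
whistle 0.8 [278. 205.] 542 mean [ 0.6207 -0.055 ] rect [620.8 -61.3] [175.3  26. ] 84.3 col [137.  76.  35.]
whistle 0.75 [234. 148.] 548 mean [ 0.5711 -0.3128] rect [ 572.7 -318. ] [105.4  77.1] 84.0 col [136.  97.  46.]
wrist
jaw 0.89 [116. 264.] 3412 mean [ 0.5672 -0.1171] rect [ 573.9 -117. ] [25.3 48.8] 88.3 col [64. 58. 51.]
whistle 0.98 [418.  10.] 1412 mean [ 0.4208 -0.1115] rect [ 419.3 -108.6] [ 8.4 27.7] 48.2 col [194. 112. 120.]
whistle 0.64 [116. 335.] 1022 mean [ 0.6041 -0.0979] rect [605.3 -97.2] [14.6 22.9] 88.8 col [117.  70.  43.]
```

Still free (joint‑6 effort constant at −0.158 moving, −0.185 held: a clean signal). Continuing.

```bash
python3 -m pendant '[{"x":0,"y":0,"z":0,"rx":0,"ry":0,"rz":-0.004,"claw":0.05},{"x":0,"y":0,"z":0,"rx":0,"ry":0,"rz":-0.008,"claw":0.05},{"x":0,"y":0,"z":0,"rx":0,"ry":0,"rz":-0.012,"claw":0.05},{"x":0,"y":0,"z":0,"rx":0,"ry":0,"rz":-0.016,"claw":0.05},{"x":0,"y":0,"z":0,"rx":0,"ry":0,"rz":-0.02,"claw":0.05},{"x":0,"y":0,"z":0,"rx":0,"ry":0,"rz":-0.024,"claw":0.05},{"x":0,"y":0,"z":0,"rx":0,"ry":0,"rz":-0.028,"claw":0.05},{"x":0,"y":0,"z":0,"rx":0,"ry":0,"rz":-0.032,"claw":0.05}]' >/dev/null; python3 st.py; python3 tq.py
python3 -m pendant '[{"x":0,"y":0,"z":0,"rx":0,"ry":0,"rz":-0.004,"claw":0.05},{"x":0,"y":0,"z":0,"rx":0,"ry":0,"rz":-0.008,"claw":0.05},{"x":0,"y":0,"z":0,"rx":0,"ry":0,"rz":-0.012,"claw":0.05},{"x":0,"y":0,"z":0,"rx":0,"ry":0,"rz":-0.016,"claw":0.05},{"x":0,"y":0,"z":0,"rx":0,"ry":0,"rz":-0.02,"claw":0.05},{"x":0,"y":0,"z":0,"rx":0,"ry":0,"rz":-0.024,"claw":0.05},{"x":0,"y":0,"z":0,"rx":0,"ry":0,"rz":-0.028,"claw":0.05},{"x":0,"y":0,"z":0,"rx":0,"ry":0,"rz":-0.032,"claw":0.05}]' >/dev/null; python3 st.py; python3 tq.py
```

```text
t 29.45 pos [ 0.5217 -0.0531  0.0223] yaw -137.55 knob 2.301 F [-1.2 -4.9  5. ] M [-1.44   0.15   0.233] w 0.113 g 30.0 eff -0.181 -59.5
Mz 0.203 +- 0.008  eff -0.210 +- 0.006
t 30.85 pos [ 0.5216 -0.0531  0.0223] yaw -143.30 knob 2.402 F [-0.1 -5.   5.8] M [-1.464  0.057  0.278] w 0.112 g 30.0 eff -0.21 -65.3
Mz 0.246 +- 0.011  eff -0.243 +- 0.006
```

Resistance is climbing: contact was at ≈2.22 rad, now +0.055 N m, or about 7 N. One more 0.1 rad gives about 11 N.

```bash
python3 -m pendant '[{"x":0,"y":0,"z":0,"rx":0,"ry":0,"rz":-0.004,"claw":0.05},{"x":0,"y":0,"z":0,"rx":0,"ry":0,"rz":-0.008,"claw":0.05},{"x":0,"y":0,"z":0,"rx":0,"ry":0,"rz":-0.012,"claw":0.05},{"x":0,"y":0,"z":0,"rx":0,"ry":0,"rz":-0.016,"claw":0.05},{"x":0,"y":0,"z":0,"rx":0,"ry":0,"rz":-0.02,"claw":0.05},{"x":0,"y":0,"z":0,"rx":0,"ry":0,"rz":-0.024,"claw":0.05},{"x":0,"y":0,"z":0,"rx":0,"ry":0,"rz":-0.028,"claw":0.05},{"x":0,"y":0,"z":0,"rx":0,"ry":0,"rz":-0.032,"claw":0.05}]' >/dev/null; python3 st.py; python3 tq.py
```

```text
t 32.25 pos [ 0.5216 -0.053   0.0223] yaw -149.05 knob 2.502 F [-0.1 -5.8  5.2] M [-1.465  0.071  0.274] w 0.114 g 30.0 eff -0.239 -71.0
Mz 0.264 +- 0.012  eff -0.277 +- 0.005
```

+0.08–0.09 N m above free turning, about 10–11 N. Letting go of the knob and withdrawing straight up.

```bash
python3 -m pendant '[{"x":0,"y":0,"z":0,"rx":0,"ry":0,"rz":0,"claw":0.2},{"x":0,"y":0,"z":0,"rx":0,"ry":0,"rz":0,"claw":0.3},{"x":0,"y":0,"z":0,"rx":0,"ry":0,"rz":0,"claw":0.3},{"x":0,"y":0,"z":0,"rx":0,"ry":0,"rz":0,"claw":0.3},{"x":0,"y":0,"z":0,"rx":0,"ry":0,"rz":0,"claw":0.3},{"x":0,"y":0,"z":0,"rx":0,"ry":0,"rz":0,"claw":0.3},{"x":0,"y":0,"z":0,"rx":0,"ry":0,"rz":0,"claw":0.3},{"x":0,"y":0,"z":0,"rx":0,"ry":0,"rz":0,"claw":0.3}]' >/dev/null; python3 st.py
python3 -m pendant '[{"x":0,"y":0,"z":0.04,"rx":0,"ry":0,"rz":0,"claw":0.3},{"x":0,"y":0,"z":0.1,"rx":0,"ry":0,"rz":0,"claw":0.3},{"x":0,"y":0,"z":0.2,"rx":0,"ry":0,"rz":0,"claw":0.3},{"x":0,"y":0,"z":0.35,"rx":0,"ry":0,"rz":0,"claw":0.3},{"x":0,"y":0,"z":0.5,"rx":0,"ry":0,"rz":0,"claw":0.3},{"x":0,"y":0,"z":0.65,"rx":0,"ry":0,"rz":0,"claw":0.3},{"x":0,"y":0,"z":0.7,"rx":0,"ry":0,"rz":0,"claw":0.3},{"x":0,"y":0,"z":0.7,"rx":0,"ry":0,"rz":0,"claw":0.3}]' >/dev/null; python3 st.py
python3 -m pendant '[{"x":-0.1,"y":0.1,"z":0.1,"rx":0,"ry":0,"rz":0.05,"claw":0.3},{"x":-0.3,"y":0.4,"z":0.1,"rx":0,"ry":0,"rz":0.1,"claw":0.3},{"x":-0.4,"y":0.6,"z":0.1,"rx":0,"ry":0,"rz":0.15,"claw":0.3},{"x":-0.4,"y":0.8,"z":0.1,"rx":0,"ry":0,"rz":0.2,"claw":0.3},{"x":-0.4,"y":0.8,"z":0.1,"rx":0,"ry":0,"rz":0.2,"claw":0.3},{"x":-0.4,"y":0.8,"z":0.1,"rx":0,"ry":0,"rz":0.2,"claw":0.3},{"x":-0.4,"y":0.8,"z":0.1,"rx":0,"ry":0,"rz":0.2,"claw":0.3},{"x":-0.4,"y":0.8,"z":0.1,"rx":0,"ry":0,"rz":0.2,"claw":0.3}]' >/dev/null; python3 st.py
python3 - <<'E'
from h import *
for n in ("top","scene"):
    w=capture(n); print(n); rects(w,"whistle",.064,3); rects(w,"jaw",.075,1); rects(w,"knob_top",.044,1)
    for l in ("pig","bell","tray"): print(l,[np.round(r["centre"]) for r in search_frame(w,l)[:1]])
E
```

```text
t 33.65 pos [ 0.5215 -0.0528  0.0221] yaw -149.08 knob 2.503 F [-0.2  0.6 -0.6] M [ 0.097 -0.098 -0.016] w 0.304 g 0.0 eff -0.0 -71.0
t 34.65 pos [ 0.5216 -0.0527  0.1981] yaw -149.09 knob 2.503 F [-0.   0.5 -0.3] M [ 0.105 -0.095  0.033] w 0.301 g 0.0 eff 0.001 -71.0
t 35.65 pos [0.4217 0.146  0.2217] yaw -113.22 knob 1.877 F [-0.3  0.  -0.3] M [ 0.096 -0.053  0.016] w 0.297 g 0.0 eff 0.0 -63.3
top
whistle 0.95 [333. 164.] 372 mean [ 0.62   -0.0566] rect [619.5 -59.9] [156.6  24. ] 84.0 col [105.  59.  22.]
whistle 0.92 [343. 260.] 398 mean [ 0.334  -0.0893] rect [334.3 -89.3] [ 22.8 153.2] 68.9 col [129.  60.  61.]
whistle 0.88 [250. 280.] 302 mean [0.2693 0.1871] rect [270.4 187.3] [117.4  22.4] 14.5 col [117.  53.  56.]
jaw 0.51 [320. 170.] 229 mean [ 0.5914 -0.0502] rect [591.6 -57.1] [143.  41.] 85.4 col [69. 52. 34.]
pig [array([285., 121.])]
bell [array([433., 196.])]
tray [array([205., 146.])]
scene
whistle 0.88 [349. 162.] 550 mean [ 0.3803 -0.0515] rect [378.7 -50.5] [ 37.3 158.3] 69.2 col [180.  91.  89.]
whistle 0.78 [278. 207.] 552 mean [ 0.6206 -0.0586] rect [620.9 -63.5] [176.9  26.9] 85.4 col [136.  77.  36.]
whistle 0.72 [454. 212.] 602 mean [0.3388 0.2246] rect [334.9 224. ] [174.4  26.2] 14.0 col [168.  84.  80.]
jaw 0.78 [294. 209.] 374 mean [ 0.5979 -0.0462] rect [597.1 -51.8] [158.  34.] 83.5 col [90. 67. 46.]
knob_top 0.63 [311. 195.] 61 mean [ 0.5284 -0.0478] rect [528.  -47.1] [34.6 14.4] 48.8 col [65. 59. 51.]
pig [array([269., 289.])]
bell [array([232., 147.])]
tray [array([383., 362.])]
```

The whistle is still at 84°, about 11 mm from the bed centre along x and within 3 mm along y. The jaw is up against it, the other things have not moved, and the hand is clear. Handing in.

```bash
python3 -c "
from station import *
print(finish_job())"
```

```text
the job is handed in; nothing more can be done
None
```

I laid the red-banded hazel whistle flat in the bed and clamped it against the fence at about 10–11 N, judged from the rise in turning torque. The hand is clear, the pig, bell and tray have not moved, and the job is handed in; no verdict came back.

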